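# Set a strip panel against the fence and flip stop

### The job

Get the glued-up strip panel in place for drilling: with a fingertip tip the fence's flip stop forward until it hangs fully down in front of the fence, then push the panel back flat against the fence and slide it along to the left until its end meets the stop, so that it sits square in the corner with no gaps. Only push, gently, with the fingers: grip and lift nothing, keep the panel flat on the jig's bed, finish with the hand clear, and leave everything else on the bench where it is.

Things in the scene. Friction and masses are not known exactly. Their poses are not given: they have to be found in the camera images.
- jig: Jig fixed to the bench: grey bed 300 (x) by 620 (y), 18 mm thick, and along its far side an aluminium fence, a straight bar at local x 100 to 125 mm, its top 48 mm above the bench. A parked hold-down clamp (fixed, black knob, 82 mm tall) stands at local x -45 to 55, y 245 to 285. Origin: centre of the bed's underside; x towards the fence, y along it to the left, z up. Turned up to 12 degrees.
- fence (a point): Point on the fence's front (working) face, at the bed's top (18 mm above the bench), half-way along the fence. Axes as the jig's: x into the fence, y along it to the left, z up.
- stop: Saddle of the flip stop, clamped on the fence's top, left of the middle. Dark steel base, cheeks around the arm's pivot, and 38 mm to the left (+y) a black knob, its top 28 mm above the fence's top. Fixed. Origin: on the fence's top, 12.5 mm behind the fence's front face, mid-width of the arm; axes as the jig's. The arm's pivot axis runs along y, 12 mm above the origin.
- flip (a joint): Angle (rad) of the stop's arm, an aluminium L of 100 g, 24 mm wide: 0 = fully down, its plate in front of the fence, 3 mm off the bed; it grows as the arm swings up and back, to 1.95. It starts parked upright at 1.6 to 1.85, held by pivot friction (under 1 N at the arm's end moves it). Tipped towards the robot below about 1.2 it drops by its own weight and stays. Down, its right face is the stop.
- flip_tip (a point): Free lower front corner of the arm's plate, mid-width. Arm down: the plate spans 2 to 38 mm in front of the fence's face and 8 mm above to 39 mm below the pivot; this corner is 50 mm in front of and 39 mm below the pivot. Parked: it points to the robot, 23 to 38 mm in front of and 51 to 59 mm above the pivot; the arm's rear side is an edge 7 to 22 mm behind the pivot, 45 to 50 mm above it.
- corner (a point): Where the panel's far left lower corner belongs: in the plane of the fence's front face, at bed height, in the plane of the stop's right face when the arm is down. Axes as the jig's; it does not move with the arm.
- panel: The work: a flat panel of light and dark wood strips, 100 (x) by 220 (y) by 20 mm thick, 0.2 to 0.36 kg, loose on the bed, long side roughly along the fence (up to 0.2 rad askew), 8 to 82 mm short of it, right of the stop. A sideways push of 1 to 4 N slides it. Origin: centre of its underside; x towards the fence, y along its length to the left, z up.
- far_left (a point): Lower far (+x) left (+y) corner of the panel, the one that goes into the corner.
- far_right (a point): Lower far (+x) right (-y) corner of the panel.
- tape: Bystander: yellow tape measure on the front left part of the bed, 80 x 40 x 62 mm; origin centre of its underside.
- offcut: Bystander: wood block 45 x 55 x 20 mm on the front right corner of the bed; origin centre of its underside.
- square: Bystander: try square lying left of the jig, aluminium stock 110 mm, steel blade 190 mm, 24 mm tall; origin under the middle of its stock.
- glue: Bystander: glue bottle standing left of the jig, 62 mm across, about 190 mm tall; origin centre of its underside.
- hammer: Bystander: hammer lying right of the jig, about 250 mm long; origin under its middle.
- screwdriver: Bystander: screwdriver, 200 mm long, lying behind the fence; origin under its middle.
- drill: Bystander: cordless drill standing on its battery left of the jig, 220 mm tall; origin centre of its underside.
Mind the look-alikes: they are no part of the job. What is shaped like the panel but pink is not meant.

How it is judged:
By the outcome, as a careful person would: the job done as asked, in the order asked, and still so for the second after the job is handed in, with the robot touching nothing.
It also fails if it takes over 54 s, if anything falls off the work surface, if the arm or the gripper's body presses on something with over 40 N, if the wrist force passes 120 N, or if a joint passes its speed limit or range.

### The arm

A 6-joint arm with a two-finger parallel gripper is mounted at the origin on the work surface. World frame = base frame: x ahead of the robot, y to its left, z up, the work surface at z = 0. Lengths are in m, angles in rad, forces in N, time in s.
With the tool pointing down it reaches from about 0.35 to 0.925 m from the base axis. Payload 6.4 kg.
Tool frame: the origin (TCP) lies at the very end of the fingers, on their centre line; the grasp point (between the pads) lies 19 mm behind it; z points along the fingers, y is the line along which they close (so a half turn about z gives the same grasp; the last joint's range is limited). The gripper opens to 94 mm and grips with 3 to 60 N. Pads are 16 mm wide; open, the fingers measure 119 mm over their backs; the gripper's body (75 mm by 177 mm) begins 78 mm behind the grasp point.
Start: joints at [1.157, 0.245, 1.558, -0, 1.339, -0.174], TCP at [0.154, 0.631, 0.205] pointing down, gripper open.
Joint ranges: [-3.13, 3.13], [-1.02, 2.26], [0.13, 2.54], [-0.95, 4.09], [0.21, 2.88], [-2.74, 2.74]. Speed limits (rad/s): [2.57, 2.57, 3.14, 3.14, 3.14, 3.14].

### API

Orientations are given as a unit quaternion [w, x, y, z].
In Python, from plant import get_obs, grab_frame, camera_model, finish_job gives the robot as it stands.
- The arm moves only by the tool move_arm, never from a script. Its argument "moves" is one flat list of numbers, 7 for each row, row after row: the turn, a rotation vector about the tool's x, y, z in degrees, then the shift along the tool's x, y, z in m, then the finger opening in m, from 0 to 0.094. In form: [wx, wy, wz, tx, ty, tz, grip, wx, wy, wz, tx, ty, tz, grip, ...]. A call has 1 to 8 rows; each row is the pose to reach, as a shift and turn from the pose commanded when the call began, along the tool's axes at that moment; what a row does not reach only later rows make up. A row lasts 1/8 s, in which the tool goes at most 62.5 mm and 10.7 degrees, less where a joint would pass 70% of its speed; a pose out of reach is approached as far as the arm can. A call with a gripper value outside its range is refused whole. The fingers move at their own pace and stop on an object; "squeeze" is the grip in N (left out, the last holds). Time passes only in rows, so rows that repeat a pose let the fingers close. It gives the time, the measured TCP pose, the force, the opening and the grip force at its end, in the units of the state.
- get_obs(): the state, without advancing time (a new reading comes with each control period).
- grab_frame(name): name is "scene" or "top" or "wrist"; returns the picture (400x640x3 uint8, red, green, blue); there is no depth.
- camera_model(name): a dict with "K" (3x3 intrinsics, pixels), "k1" (the pictures are not rectified: a ray, as slopes to the right and down, at radius r is drawn at 1 + k1 r^2 times it, then the intrinsics apply), "world_to_cam" (4x4, takes a point from world to camera coordinates). Camera axes: x right, y down, z forward; pixel columns grow to the right and rows downward; lengths in m; the calibration is good to about 2 mm. A picture is of the moment at which its call begins: read the wrist's pose just before it. camera_model takes no time and is no camera call; for the wrist camera it gives the pose at the moment of the call.
- finish_job(): hands the job in; it is judged then, once.
The state is a dict: "clock": time; "joints": joint angles; "joint_velocities": joint speeds; "joint_torque": joint torques, N m; "tcp_pos": TCP position; "tool_rot": TCP orientation; "force": force on the tool from outside, world axes, zero at the start; "moment": the same for the moment, N m; "opening": finger opening in m; "gripper_force": force on a finger pad.
Only numpy, scipy, OpenCV 4.12 (cv2) and the standard library are available. Lean on these libraries where they do the work, as an engineer would, in place of code of your own. Each camera call takes 0.05 s, during which the arm holds its last target. There are 200 camera calls.

## Working session

There is one attempt and no reset: what is moved stays moved. The work goes in short steps, Python scripts to look and compute and a tool call to move; the robot and the scene stay as the last step left them, time stands still between calls to the robot, and variables do not carry over. Pictures are saved under pics/ and viewed, at most 10 in all, crops included, and the job is handed in when it is done.

Besides the shell and the picture viewer there is one more tool, called as name(argument=value, ...) on one line, values as JSON. move_arm: Moves the arm, as the interface text tells. Its arguments: {"type":"object","properties":{"moves":{"type":"array"},"squeeze":{"type":"number"}},"required":["moves"]}

```bash
mkdir -p pics
cat > h.py <<'E'
import numpy as np, cv2
from plant import get_obs, grab_frame, camera_model
def save(n,f): cv2.imwrite(f'pics/{f}.png',cv2.cvtColor(grab_frame(n),cv2.COLOR_RGB2BGR))
def proj(m,P):
    P=np.atleast_2d(P);c=P@m['world_to_cam'][:3,:3].T+m['world_to_cam'][:3,3]
    s=c[:,:2]/c[:,2:];s=s*(1+m['k1']*(s**2).sum(1,keepdims=True))
    return s@m['K'][:2,:2].T+m['K'][:2,2]
def ray(m,uv,z):
    uv=np.atleast_2d(uv).astype(float)
    d=np.linalg.solve(m['K'][:2,:2],(uv-m['K'][:2,2]).T).T;s=d.copy()
    for _ in range(30): s=d/(1+m['k1']*(s**2).sum(1,keepdims=True))
    T=m['world_to_cam'];R=T[:3,:3];o=-R.T@T[:3,3]
    v=np.c_[s,np.ones(len(s))]@R
    z=np.broadcast_to(z,len(s))
    return o+v*((z-o[2])/v[:,2])[:,None]
def model(n):
    m=camera_model(n);return {k:(np.array(v) if k!='k1' else v) for k,v in m.items()}
E
python3 - <<'E'
from h import *
save('top','top0');save('scene','scene0')
for n in('top','scene'):
    m=model(n);T=m['world_to_cam'];print(n,m['K'][0,0],m['k1'],-T[:3,:3].T@T[:3,3],T[2,:3])
print(get_obs())
E
```

```text
top 412.87316683866015 -0.01344338555019635 [ 0.35939559 -0.00426705  1.4716386 ] [ 0.08745742  0.01290971 -0.9960846 ]
scene 370.22710925929135 -0.013356445599008459 [ 1.27445334 -0.42300101  0.89823384] [-0.65831647  0.36031403 -0.66090334]
{'clock': 0.1, 'joints': array([ 1.15688747e+00,  2.45734992e-01,  1.55886554e+00, -7.50345274e-06,
        1.33870700e+00, -1.74119408e-01]), 'joint_velocities': array([-0.0006022 , -0.00360258, -0.00089272, -0.00234522,  0.00492918,
       -0.00099715]), 'joint_torque': array([-3.96369887e-04, -4.16915238e+01, -3.15523589e+01,  6.85718609e-02,
        3.10231489e-02, -4.74250135e-05]), 'tcp_pos': array([0.1541643 , 0.63090386, 0.20447575]), 'tool_rot': array([-2.44988035e-04,  1.19606783e-01,  9.92820972e-01, -8.21699493e-04]), 'force': array([-0.2179643 , -0.22502876, -0.59583118]), 'moment': array([0.01733285, 0.01818057, 0.00588794]), 'gripper_force': 0.0, 'opening': 0.09387866534281868}
```

View pics/top0.png

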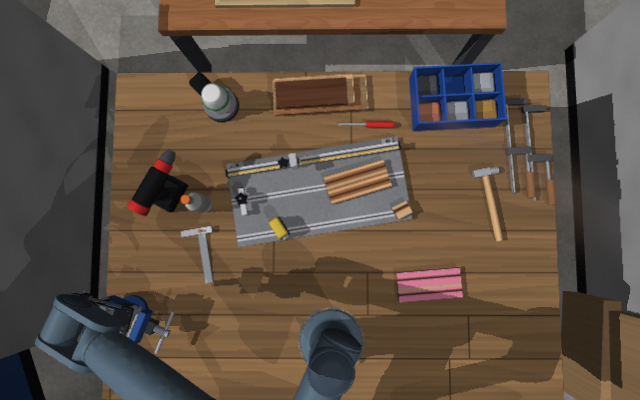

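View pics/scene0.png

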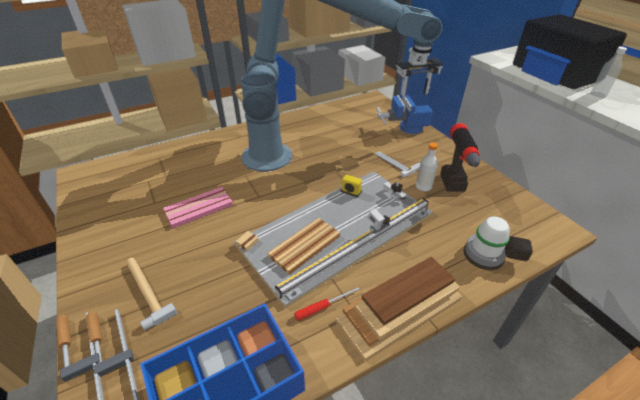

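The top view shows the jig at (228–412, 138–245), with the flip stop on the fence at about (290,160). The light/dark strip panel lies on the bed at (325–392, 163–202). The pink one at (430,284) is shaped like it but lies off the jig, so it's the look-alike. The panel on the bed fits the description, and I'll confirm it in an enlarged crop.

Run:
```python
import cv2
a=cv2.imread('pics/top0.png')[130:255,220:420];cv2.imwrite('pics/c1.png',cv2.resize(a,None,fx=4,fy=4,interpolation=cv2.INTER_CUBIC))
a=cv2.imread('pics/scene0.png')[165:305,230:435];cv2.imwrite('pics/c2.png',cv2.resize(a,None,fx=3.9,fy=3.9,interpolation=cv2.INTER_CUBIC))
```

```text
(no output)
```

View pics/c1.png

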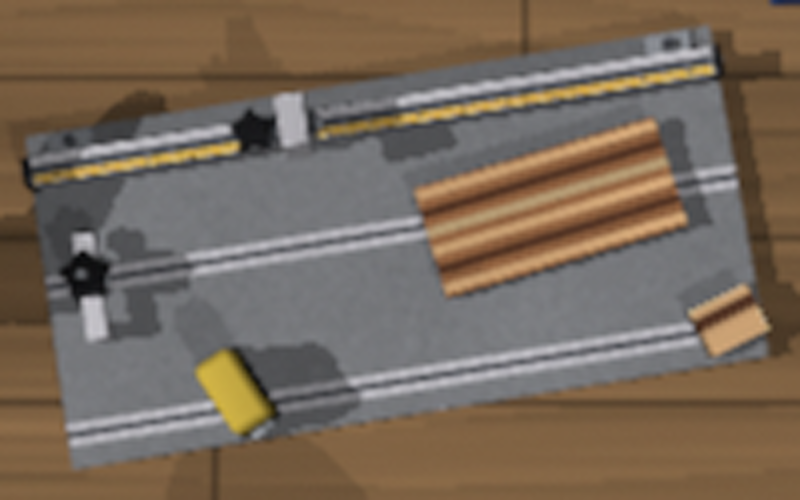

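View pics/c2.png

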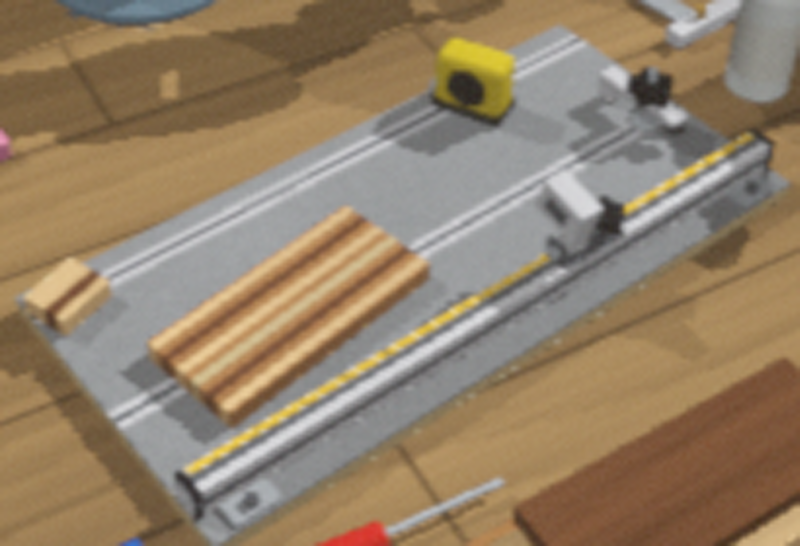

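```bash
cat > fit.py <<'E'
from h import *
from scipy.optimize import least_squares
mt,ms=model('top'),model('scene')
def ct(a): return (np.array(a)+.5)/4-.5+[220,130]
def cs(a): return (np.array(a)+.5)/3.9-.5+[230,165]
def pl(p,L,z):
    c,s=np.cos(p[2]),np.sin(p[2]);L=np.array(L)
    return np.c_[L@np.array([[c,s],[-s,c]])+p[:2],np.full(len(L),z)]
bed=np.array([[.15,.31],[.15,-.31],[-.15,-.31],[-.15,.31]])
pan=np.array([[.05,.11],[.05,-.11],[-.05,-.11],[-.05,.11]])
def fit(L,z,a,b,p0):
    f=lambda p:np.r_[(proj(mt,pl(p,L,z))-ct(a)).ravel(),(proj(ms,pl(p,L,z))-cs(b)).ravel()]
    r=least_squares(f,p0);print(r.x.round(4),np.round(r.fun,1));return r.x
E
python3 - <<'E'
from fit import *
p0=ray(mt,[[320,190]],.018)[0]; print(p0)
J=fit(bed,.018,[(25,137),(712,28),(768,355),(75,467)],[(790,182),(215,545),(20,300),(570,28)],[p0[0],p0[1],0.1])
P=fit(pan,.038,[(415,188),(655,118),(688,222),(448,297)],[(430,268),(230,412),(150,348),(348,207)],[p0[0],p0[1]-.1,.2])
c,s=np.cos(J[2]),np.sin(J[2]);R=np.array([[c,-s],[s,c]])
print('panel local',(R.T@(P[:2]-J[:2])).round(4),P[2]-J[2])
# stop: knob, arm edges
def loc(m,uv,z): return ((ray(m,uv,z)[:,:2]-J[:2])@R).round(4)
print('knob',loc(mt,ct([(253,130)]),.076),loc(ms,cs([(608,215)]),.068))
print('arm top edges (far L,far R,near L,near R)',loc(mt,ct([(275,95),(302,92),(280,148),(308,144)]),.108))
for d in (0,.01,.02): print(loc(ms,cs([(548,190),(565,172),(607,208),(567,247)]),.10+d).tolist())
print('fence top', loc(mt,ct([(30,165),(718,52)]),.048))
E
```

```text
[0.52611276 0.0356873  0.018     ]
[0.5247 0.0455 0.1576] [-0.7 -0.9 -1.4 -1.  -0.7  0.  -1.6 -0.1  0.3  0.6 -0.8  0.6 -1.8 -0.9
 -2.4 -0.6]
[ 0.5569 -0.0934  0.2919] [-0.9 -0.6 -0.9 -1.1 -0.5 -0.  -0.9 -0.6 -0.3 -0.7 -0.4  1.  -1.6 -1.2
 -1.1 -0.3]
panel local [ 0.01   -0.1423] 0.13423970816827047
knob [[0.1082 0.1002]] [[0.1118 0.1088]]
arm top edges (far L,far R,near L,near R) [[0.1283 0.0747]
 [0.1272 0.0519]
 [0.0831 0.0773]
 [0.0827 0.0536]]
[[0.0829, 0.0642], [0.0754, 0.0902], [0.127, 0.0873], [0.1395, 0.0314]]
[[0.0902, 0.0561], [0.0828, 0.0818], [0.1337, 0.079], [0.1461, 0.0238]]
[[0.0975, 0.048], [0.0903, 0.0734], [0.1405, 0.0706], [0.1527, 0.0161]]
fence top [[ 0.1144  0.3001]
 [ 0.1172 -0.3097]]
```

```bash
cat > to.py <<'E'
from h import *
from scipy.spatial.transform import Rotation as Ro
J=np.array([.5247,.0455,.1576])
def st():
    o=get_obs();q=np.array(o['tool_rot']);return o,Ro.from_quat(q[[1,2,3,0]])
def go(lx,ly,z):
    o,R=st();c,s=np.cos(J[2]),np.sin(J[2])
    w=np.r_[J[0]+c*lx-s*ly,J[1]+s*lx+c*ly,z]
    return R.inv().apply(w-o['tcp_pos']).round(4)
def aim():
    o,R=st();c,s=np.cos(J[2]),np.sin(J[2])
    G=Ro.from_matrix(np.array([[-c,-s,0],[-s,c,0],[0,0,-1]]))
    return (R.inv()*G).as_rotvec(True).round(2)
def local():
    o,R=st();c,s=np.cos(J[2]),np.sin(J[2]);d=o['tcp_pos'][:2]-J[:2]
    return np.r_[c*d[0]+s*d[1],-s*d[0]+c*d[1],o['tcp_pos'][2]].round(4)
E
python3 -c "
from to import *
print(aim(),go(.165,.064,.28),go(.165,.064,.095),local())"
```

```text
[ -0.09  -0.04 -22.77] [-0.6263 -0.3579 -0.0751] [-0.6264 -0.3576  0.1099] [-0.2741  0.6363  0.2045]
```

move_arm(moves=[0,0,-8,0,0,-0.05,0,0,0,-16,-0.02,-0.01,-0.075,0,0,0,-22.8,-0.07,-0.04,-0.075,0,0,0,-22.8,-0.12,-0.07,-0.075,0,0,0,-22.8,-0.17,-0.1,-0.075,0,0,0,-22.8,-0.22,-0.13,-0.075,0,0,0,-22.8,-0.27,-0.155,-0.075,0,0,0,-22.8,-0.32,-0.18,-0.075,0])

```text
clock: 1.1
tcp_pos: [0.4234, 0.3791, 0.2801]
tool_rot: [-0.0, -0.079, 0.997, -0.0]
force: [-0.1, 0.2, 0.6]
opening: 0.0175
gripper_force: 0.0
```

```bash
python3 -c "
from to import *
print(aim(),go(.165,.064,.28),local(),get_obs()['opening'])"
```

```text
[-0.   -0.02  0.03] [-2.125e-01 -2.814e-01  1.000e-04] [-0.0477  0.3453  0.2801] 0.01752397864206149
```

move_arm(moves=[0,0,0,-0.036,-0.047,0,0,0,0,0,-0.072,-0.094,0,0,0,0,0,-0.108,-0.141,0,0,0,0,0,-0.144,-0.188,0,0,0,0,0,-0.18,-0.235,0,0,0,0,0,-0.212,-0.28,0.01,0,0,0,0,-0.212,-0.28,0.07,0,0,0,0,-0.212,-0.28,0.12,0])

```text
clock: 2.1
tcp_pos: [0.6757, 0.1365, 0.1578]
tool_rot: [-0.001, -0.078, 0.997, 0.0]
force: [-0.3, -0.2, -0.6]
opening: 0.0008
gripper_force: 0.0
```

Run:
```python
from to import *
print(aim(),go(.165,.064,.095),local())
a=grab_frame('scene')[165:285,300:440];b=grab_frame('wrist')
a=cv2.resize(a,None,fx=3,fy=3,interpolation=2);b=cv2.resize(b,None,fx=.6,fy=.9)[:360]
cv2.imwrite('pics/p1.png',np.hstack([a,b[:, :380]])[:,:,::-1])
```

```text
[ 0.02 -0.09 -0.05] [-0.0017 -0.0022  0.0628] [0.1634 0.0662 0.1578]
```

View pics/p1.png

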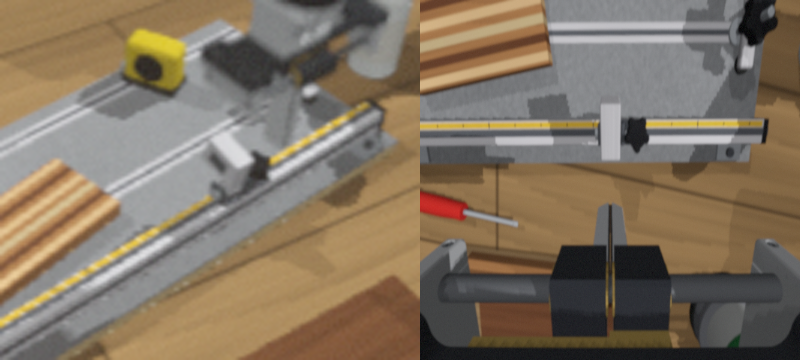

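The wrist view shows the fingertip (610,205) lined up behind the parked arm (610,100–160). I'll lower it and tip the arm forward.

move_arm(moves=[0,0,0,0,-0.002,0.05,0,0,0,0,0,-0.002,0.063,0,0,0,0,0.012,-0.002,0.063,0,0,0,0,0.024,-0.002,0.063,0,0,0,0,0.034,-0.002,0.063,0,0,0,0,0.044,-0.002,0.063,0,0,0,0,0.054,-0.002,0.063,0,0,0,0,0.064,-0.002,0.063,0])

```text
clock: 3.2
tcp_pos: [0.6123, 0.1253, 0.0975]
tool_rot: [-0.0, -0.079, 0.997, 0.0]
force: [0.1, 0.8, 0.7]
opening: 0.0002
gripper_force: 0.0
```

Run:
```python
from to import *
print(aim(),local(),get_obs()['force'])
a=grab_frame('scene')[165:285,300:440];b=grab_frame('wrist')
a=cv2.resize(a,None,fx=3,fy=3,interpolation=2);b=cv2.resize(b,None,fx=.6,fy=.9)[:360]
cv2.imwrite('pics/p2.png',np.hstack([a,b[:, :380]])[:,:,::-1])
```

```text
[ 0.   -0.01  0.03] [0.099  0.0651 0.0975] [0.10423009 0.76682643 0.65340153]
```

View pics/p2.png

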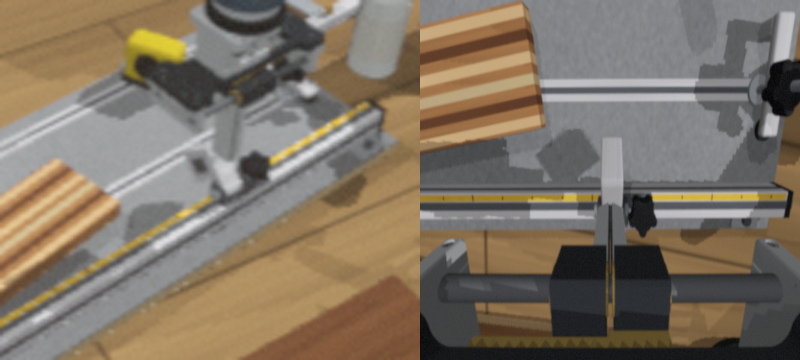

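move_arm(moves=[0,0,0,0.012,0,0,0,0,0,0,0.024,0,0,0,0,0,0,0.034,0,0,0,0,0,0,0.034,0,-0.04,0,0,0,0,0.06,-0.04,-0.06,0.094,0,0,0,0.09,-0.09,-0.06,0.094,0,0,0,0.12,-0.14,-0.06,0.094,0,0,0,0.15,-0.19,-0.06,0.094])

```text
clock: 4.3
tcp_pos: [0.4937, -0.0872, 0.1577]
tool_rot: [0.0, -0.079, 0.997, -0.0]
force: [0.9, -0.6, -0.1]
opening: 0.037
gripper_force: 0.0
```

Run:
```python
from to import *
print(aim(),local(),go(-.08,-.142,.026),get_obs()['force'])
a=grab_frame('scene')[165:305,270:435];b=grab_frame('top')[130:255,220:420]
a=cv2.resize(a,(424,360),interpolation=2);b=cv2.resize(b,(376,235),interpolation=2)
c=np.zeros((360,800,3),np.uint8);c[:,:424]=a;c[:235,424:]=b
cv2.imwrite('pics/p3.png',c[:,:,::-1])
```

```text
[-0.03  0.04  0.06] [-0.0515 -0.1262  0.1577] [ 0.0287 -0.0157  0.1317] [ 0.91038064 -0.55815414 -0.09688507]
```

View pics/p3.png

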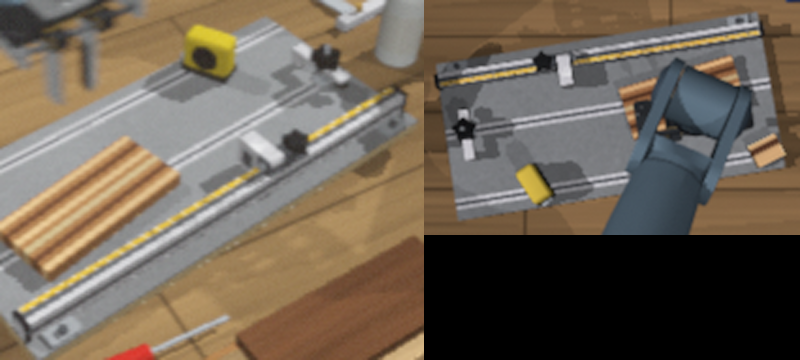

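The arm is now down in front of the fence (scene 262,150, top 565,70). Next I'll lower the open fingers behind the panel's near side.

move_arm(moves=[0,0,0,0.029,-0.016,0.03,0.094,0,0,0,0.029,-0.016,0.06,0.094,0,0,0,0.029,-0.016,0.09,0.094,0,0,0,0.029,-0.016,0.12,0.094,0,0,0,0.029,-0.016,0.131,0.094,0,0,0,0.021,-0.016,0.131,0.094,0,0,0,0.013,-0.016,0.131,0.094,0,0,0,0.005,-0.016,0.131,0.094])

```text
clock: 5.4
tcp_pos: [0.4936, -0.1025, 0.0275]
tool_rot: [0.001, -0.079, 0.997, -0.0]
force: [-2.3, 0.9, 0.5]
opening: 0.0942
gripper_force: 0.7
```

Run:
```python
from to import *
o=get_obs();print(aim(),local(),o['force'],o['opening'])
```

```text
[-0.05  0.05  0.07] [-0.0539 -0.1413  0.0275] [-2.26443382  0.8982454   0.45299189] 0.09417832520064492
```

move_arm(moves=[0,0,0,-0.005,0,0,0.094,0,0,0,-0.01,0,0,0.094,0,0,0,-0.015,0,0,0.094,0,0,0,-0.02,0,0,0.094,0,0,0,-0.025,0,0,0.094,0,0,0,-0.03,0,0,0.094,0,0,0,-0.035,0,0,0.094,0,0,0,-0.037,0,0,0.094])

```text
clock: 6.4
tcp_pos: [0.5293, -0.0966, 0.0265]
tool_rot: [-0.0, -0.079, 0.997, -0.0]
force: [-2.1, -1.1, 0.7]
opening: 0.0942
gripper_force: 0.9
```

Run:
```python
from to import *
o=get_obs();print(aim(),local(),o['force'])
a=grab_frame('scene')[165:305,230:435]
cv2.imwrite('pics/p4.png',cv2.resize(a,None,fx=3.9,fy=3.9,interpolation=2)[:,:,::-1])
```

```text
[-0.01 -0.    0.04] [-0.0178 -0.1411  0.0265] [-2.0629704  -1.13385807  0.74514373]
```

View pics/p4.png

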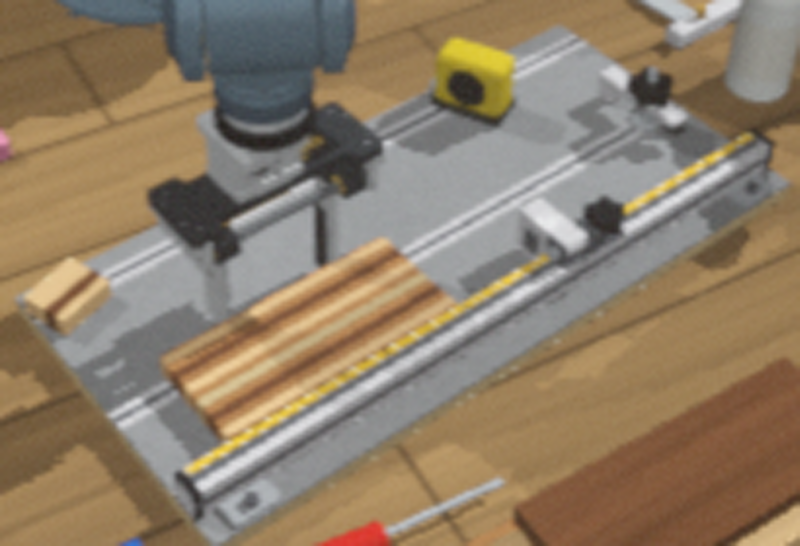

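The panel is nearly square and close behind the fence (edge at 455,300). I'll push it the last stretch slowly.

move_arm(moves=[0,0,0,-0.002,0,0,0.094,0,0,0,-0.004,0,0,0.094,0,0,0,-0.006,0,0,0.094,0,0,0,-0.0075,0,0,0.094])

```text
clock: 6.95
tcp_pos: [0.5354, -0.0957, 0.0264]
tool_rot: [-0.002, -0.08, 0.997, -0.0]
force: [-8.7, -3.3, 6.7]
opening: 0.0939
gripper_force: 4.3
```

move_arm(moves=[0,0,0,-0.001,0,0,0.094,0,0,0,-0.0015,0,0,0.094])

```text
clock: 7.2
tcp_pos: [0.5356, -0.0957, 0.0264]
tool_rot: [-0.003, -0.08, 0.997, -0.0]
force: [-12.1, -3.3, 9.7]
opening: 0.0942
gripper_force: 6.3
```

move_arm(moves=[0,0,0,-0.001,0,0,0.094,0,0,0,-0.0015,0,0,0.094])

```text
clock: 7.45
tcp_pos: [0.5357, -0.0958, 0.0264]
tool_rot: [-0.005, -0.08, 0.997, -0.0]
force: [-16.7, -5.4, 12.7]
opening: 0.0937
gripper_force: 8.8
```

Contact with the fence is solid. I'll back off, turn the tool 90° and go to the right end, so that two fingers push it squarely.

move_arm(moves=[0,0,0,0.01,0,0,0.094,0,0,0,0.03,0,0,0.094,0,0,0,0.03,0,-0.05,0.06,0,0,0,0.03,0,-0.1,0.04,0,0,10,0.01,-0.03,-0.1,0.04,0,0,20,-0.01,-0.07,-0.1,0.04,0,0,30,-0.03,-0.11,-0.1,0.04,0,0,40,-0.04,-0.14,-0.1,0.04])

```text
clock: 8.45
tcp_pos: [0.6022, -0.2284, 0.1265]
tool_rot: [0.001, 0.27, 0.963, 0.0]
force: [0.7, 0.7, 0.5]
opening: 0.0405
gripper_force: 0.0
```

Run:
```python
from to import *
o=get_obs();print(aim(),local(),o['joints'].round(2),o['force'],o['opening'])
print(go(.0465,-.29,.13))
```

```text
[  0.     0.12 -40.32] [ 0.0336 -0.2826  0.1265] [-0.54  0.31  1.63  0.    1.2  -1.56] [0.70628969 0.73509018 0.51754158] 0.040482603737233995
[-0.0146  0.0027 -0.0034]
```

move_arm(moves=[0,0,10,-0.005,0.001,0,0.04,0,0,20,-0.01,0.002,0,0.04,0,0,30,-0.0146,0.003,0.02,0.04,0,0,40,-0.0146,0.003,0.04,0.04,0,0,49.7,-0.0146,0.003,0.06,0.04,0,0,49.7,-0.0146,0.003,0.09,0.04,0,0,49.7,-0.0146,0.003,0.1,0.04,0,0,49.7,-0.0146,0.003,0.1,0.04])

```text
clock: 9.45
tcp_pos: [0.6148, -0.2317, 0.0261]
tool_rot: [-0.0, 0.647, 0.762, 0.0]
force: [-0.5, -0.2, 0.8]
opening: 0.0398
gripper_force: 0.0
```

Run:
```python
from to import *
o=get_obs();print(aim(),local(),o['force'],o['opening'])
print(go(.0465,-.26,.027))
a=grab_frame('scene')[165:305,230:435]
cv2.imwrite('pics/p5.png',cv2.resize(a,None,fx=3.9,fy=3.9,interpolation=2)[:,:,::-1])
```

```text
[ 1.000e-02 -4.000e-02 -8.967e+01] [ 0.0454 -0.2879  0.0261] [-0.51890366 -0.18263475  0.82732473] 0.03982056956893737
[ 0.0279  0.0012 -0.0009]
```

View pics/p5.png

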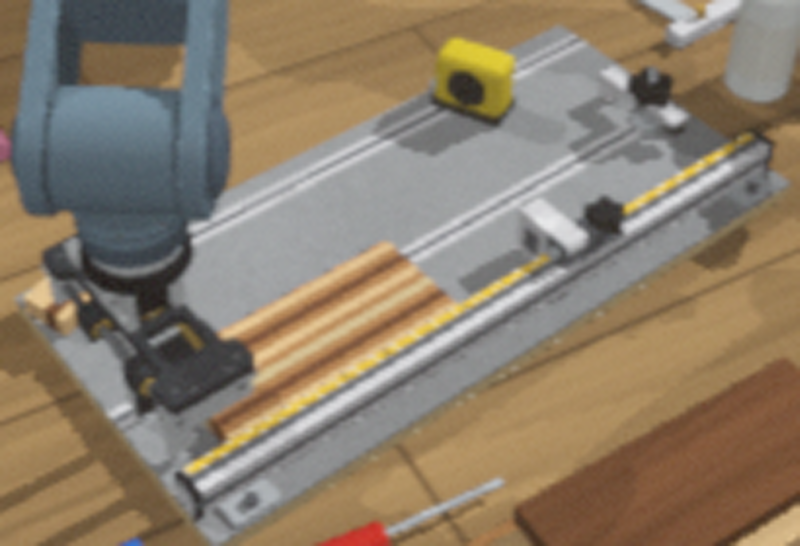

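The panel lies along the fence, and the two fingers are off its right end. Now I'll slide it left.

move_arm(moves=[0,0,0,0.012,0.001,-0.001,0.04,0,0,0,0.02,0.001,-0.001,0.04,0,0,0,0.026,0.001,-0.001,0.04,0,0,0,0.032,0.001,-0.001,0.04,0,0,0,0.038,0.001,-0.001,0.04,0,0,0,0.045,0.001,-0.001,0.04,0,0,0,0.052,0.001,-0.001,0.04,0,0,0,0.059,0.001,-0.001,0.04])

```text
clock: 10.5
tcp_pos: [0.6062, -0.173, 0.0274]
tool_rot: [-0.0, 0.647, 0.762, -0.0]
force: [-0.1, -1.2, 1.1]
opening: 0.0401
gripper_force: 1.0
```

move_arm(moves=[0,0,0,0.006,0,0,0.04,0,0,0,0.012,0,0,0.04,0,0,0,0.018,0,0,0.04,0,0,0,0.024,0,0,0.04,0,0,0,0.028,0,0,0.04])

```text
clock: 11.12
tcp_pos: [0.6016, -0.1454, 0.0274]
tool_rot: [-0.0, 0.647, 0.763, -0.0]
force: [-0.7, -1.4, 2.0]
opening: 0.0401
gripper_force: 0.9
```

Run:
```python
from to import *
o=get_obs();print(aim(),local(),o['force'],o['opening'])
a=grab_frame('scene')[165:305,230:435]
cv2.imwrite('pics/p6.png',cv2.resize(a,None,fx=3.9,fy=3.9,interpolation=2)[:,:,::-1])
```

```text
[-0.000e+00 -2.000e-02 -8.966e+01] [ 0.046  -0.2006  0.0274] [-0.71156698 -1.37941807  2.04581411] 0.04011172462002229
```

View pics/p6.png

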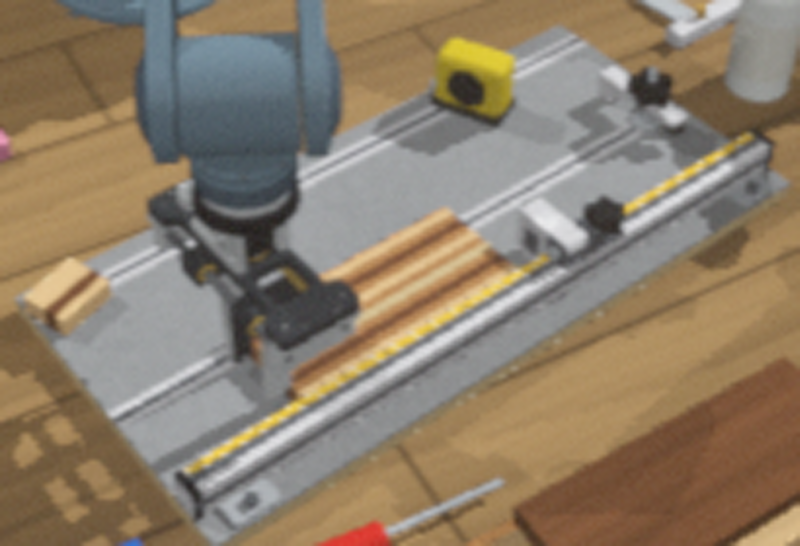

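The panel's left end (515,262) is about 20 mm short of the stop's right face (522,235). The picture budget is now used up, so from here I'll go by forces and numeric measurement.

move_arm(moves=[0,0,0,0.005,0,0,0.04,0,0,0,0.01,0,0,0.04,0,0,0,0.014,0,0,0.04,0,0,0,0.017,0,0,0.04])

```text
clock: 11.68
tcp_pos: [0.5988, -0.1287, 0.0273]
tool_rot: [-0.0, 0.647, 0.762, -0.0]
force: [-0.2, -1.7, 0.6]
opening: 0.0401
gripper_force: 0.6
```

move_arm(moves=[0,0,0,0.0015,0,0,0.04,0,0,0,0.003,0,0,0.04])

```text
clock: 11.92
tcp_pos: [0.5983, -0.126, 0.0273]
tool_rot: [-0.0, 0.647, 0.762, -0.0]
force: [1.2, -0.1, -0.3]
opening: 0.0397
gripper_force: 0.5
```

move_arm(moves=[0,0,0,0.0015,0,0,0.04,0,0,0,0.003,0,0,0.04])

```text
clock: 12.18
tcp_pos: [0.5979, -0.1231, 0.0274]
tool_rot: [-0.0, 0.647, 0.762, -0.0]
force: [-0.1, -1.7, 0.0]
opening: 0.04
gripper_force: 0.5
```

move_arm(moves=[0,0,0,0.0015,0,0,0.04,0,0,0,0.003,0,0,0.04])

```text
clock: 12.42
tcp_pos: [0.5975, -0.1201, 0.0274]
tool_rot: [-0.0, 0.647, 0.762, -0.0]
force: [-0.7, -1.2, -0.3]
opening: 0.0399
gripper_force: 0.5
```

move_arm(moves=[0,0,0,0.001,0,0,0.04,0,0,0,0.002,0,0,0.04])

```text
clock: 12.68
tcp_pos: [0.5975, -0.1197, 0.0278]
tool_rot: [0.001, 0.647, 0.763, -0.001]
force: [-0.7, -8.3, -0.5]
opening: 0.0401
gripper_force: 4.0
```

move_arm(moves=[0,0,0,0.0005,0,0,0.04,0,0,0,0.001,0,0,0.04])

```text
clock: 12.92
tcp_pos: [0.5975, -0.1197, 0.028]
tool_rot: [0.002, 0.647, 0.763, -0.001]
force: [-0.6, -10.3, -0.9]
opening: 0.04
gripper_force: 4.9
```

Contact with the stop. I'll go round to the near side again and re-seat the panel against the fence.

move_arm(moves=[0,0,0,-0.008,0,0,0.04,0,0,0,-0.03,0,0,0.04,0,0,0,-0.03,0,-0.05,0.04,0,0,0,-0.03,-0.01,-0.1,0.04,0,0,-10,0,-0.03,-0.1,0.06,0,0,-20,0.03,-0.05,-0.1,0.09,0,0,-30,0.06,-0.07,-0.1,0.094,0,0,-40,0.09,-0.09,-0.1,0.094])

```text
clock: 13.92
tcp_pos: [0.4931, -0.043, 0.1277]
tool_rot: [0.0, 0.345, 0.939, 0.0]
force: [0.4, -0.1, -0.8]
opening: 0.0765
gripper_force: 0.0
```

Run:
```python
from to import *
o=get_obs();print(aim(),local(),o['force'],o['opening'])
print(go(-.045,-.056,.028))
```

```text
[ 3.000e-02  1.000e-02 -4.939e+01] [-0.0451 -0.0825  0.1277] [ 0.38304666 -0.11061371 -0.77461309] 0.07645742708963336
[0.02   0.0172 0.0997]
```

move_arm(moves=[0,0,-10,0.01,0.009,0,0.094,0,0,-20,0.02,0.017,0,0.094,0,0,-30,0.02,0.017,0.01,0.094,0,0,-40,0.02,0.017,0.02,0.094,0,0,-49.5,0.02,0.017,0.04,0.094,0,0,-49.5,0.02,0.017,0.07,0.094,0,0,-49.5,0.02,0.017,0.1,0.094,0,0,-49.5,0.02,0.017,0.1,0.094])

```text
clock: 14.92
tcp_pos: [0.4878, -0.0172, 0.0256]
tool_rot: [-0.002, -0.077, 0.997, 0.001]
force: [0.5, -0.6, 0.4]
opening: 0.0941
gripper_force: 0.0
```

Run:
```python
from to import *
o=get_obs();print(aim(),local(),o['force'],o['opening'])
print(go(-.0115,-.056,.028))
```

```text
[ 0.14 -0.27 -0.21] [-0.0463 -0.0561  0.0256] [ 0.54052764 -0.61958198  0.43575593] 0.09407408882530459
[-0.0348  0.0003 -0.0026]
```

move_arm(moves=[0,0,-0.1,-0.01,0,-0.001,0.094,0,0,-0.1,-0.02,0,-0.001,0.094,0,0,-0.1,-0.026,0,-0.001,0.094,0,0,-0.1,-0.03,0,-0.001,0.094,0,0,-0.1,-0.032,0,-0.001,0.094,0,0,-0.1,-0.034,0,-0.001,0.094])

```text
clock: 15.68
tcp_pos: [0.5217, -0.0119, 0.0281]
tool_rot: [-0.002, -0.079, 0.997, 0.0]
force: [-7.5, -1.9, 6.1]
opening: 0.0939
gripper_force: 4.0
```

move_arm(moves=[0,0,0,-0.001,0,0,0.094,0,0,0,-0.0015,0,0,0.094])

```text
clock: 15.92
tcp_pos: [0.5217, -0.0118, 0.0279]
tool_rot: [-0.004, -0.079, 0.997, 0.0]
force: [-10.7, -2.0, 9.3]
opening: 0.0938
gripper_force: 5.4
```

Run:
```python
from to import *
o=get_obs();print(aim(),local(),o['force'],o['moment'])
```

```text
[ 0.05 -0.44  0.03] [-0.012  -0.0561  0.0279] [-10.67379177  -1.97775741   9.29465355] [-0.22126158  1.92085616  0.31484389]
```

move_arm(moves=[0,0,0,0.01,0,0,0.094,0,0,0,0.04,0,0,0.094,0,0,0,0.05,0,-0.05,0.094,0,0,0,0.06,0,-0.1,0.094,0,0,0,0.09,0,-0.15,0.094,0,0,0,0.13,0,-0.17,0.094,0,0,0,0.15,0,-0.2,0.094,0,0,0,0.15,0,-0.2,0.094])

```text
clock: 16.92
tcp_pos: [0.3773, -0.0357, 0.2306]
tool_rot: [0.003, -0.077, 0.997, -0.001]
force: [0.9, -0.6, -0.8]
opening: 0.0941
gripper_force: 0.0
```

Run:
```python
from fit import *
J=np.array([.5247,.0455,.1576]); f=.0965
for ang in (0,.15,.3):
    pts=[]
    for y in (.052,.076):
        for dx,dz in((-.0505,.008),(-.0145,.008),(-.0505,-.039)):
            # swing up/back: forward (-x) -> up
            c,s=np.cos(ang),np.sin(ang); fx=-dx
            nf,nz=fx*c-dz*s, fx*s+dz*c
            pts.append(np.r_[pl(J,[[f+.0125-nf,y]],0)[0,:2],.06+nz])
    uv=(proj(ms,pts)-[230,165])*3.9
    print(ang,uv.round(0).tolist())
print(get_obs()['force'])
a=grab_frame('scene');m=a[165:305,230:435]
cv2.imwrite('pics/end.png',m[:,:,::-1])
# bright arm pixels near stop in the enlarged frame
g=cv2.resize(m,None,fx=3.9,fy=3.9,interpolation=2)
h=cv2.cvtColor(g,cv2.COLOR_RGB2HSV);k=((h[...,1]<40)&(h[...,2]>185)).astype(np.uint8);k[:170]=0;k[270:]=0;k[:,:490]=0;k[:,600:]=0
n,l,s,c=cv2.connectedComponentsWithStats(k);i=1+s[1:,4].argmax();print(s[i],cv2.boxPoints(cv2.minAreaRect(np.argwhere(l==i)[:,::-1].astype(np.float32))).round().tolist())
# panel mask: wood-coloured, right region
t=grab_frame('top')
b=t[130:255,220:420];b=cv2.resize(b,None,fx=4,fy=4,interpolation=2);h=cv2.cvtColor(b,cv2.COLOR_RGB2HSV)
k=((h[...,0]<22)&(h[...,1]>70)).astype(np.uint8);k[:70]=0;k[300:]=0;k[:,:280]=0;k[:,690:]=0
k=cv2.morphologyEx(k,cv2.MORPH_CLOSE,np.ones((7,7)));k=cv2.morphologyEx(k,cv2.MORPH_OPEN,np.ones((15,15)))
n,l,s,c=cv2.connectedComponentsWithStats(k);i=1+s[1:,4].argmax()
r=cv2.minAreaRect(np.argwhere(l==i)[:,::-1].astype(np.float32));q=cv2.boxPoints(r)
w=ray(mt,ct(q),.038)[:,:2]-J[:2];cj,sj=np.cos(J[2]),np.sin(J[2]);print((w@np.array([[cj,-sj],[sj,cj]])).round(4).tolist())
```

```text
0 [[512.0, 207.0], [542.0, 231.0], [508.0, 247.0], [533.0, 195.0], [563.0, 219.0], [529.0, 235.0]]
0.15 [[514.0, 202.0], [543.0, 230.0], [505.0, 237.0], [536.0, 190.0], [565.0, 218.0], [525.0, 225.0]]
0.3 [[517.0, 197.0], [545.0, 230.0], [502.0, 227.0], [539.0, 185.0], [566.0, 217.0], [523.0, 215.0]]
[ 0.85013171 -0.6026071  -0.77029793]
[ 493  170   91   77 1812] [[492.0, 212.0], [575.0, 164.0], [610.0, 224.0], [526.0, 272.0]]
[[0.1104, 0.0526], [0.1104, -0.1715], [-0.0047, -0.1705], [-0.0047, 0.052]]
```

```bash
python3 -c "
from plant import finish_job;print(finish_job())"
```

```text
the job is handed in; nothing more can be done
None
```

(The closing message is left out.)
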